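# Hang the ring spanner on its peg in the locking slide-out tool tray

## Robot

A 6-joint arm with a two-finger parallel gripper is mounted at the origin on a cart in front of the work surface, level with it; the furniture and walls round the work are solid. World frame = base frame: x ahead of the robot, y to its left, z up, the work surface at z = 0. Lengths are in m, angles in degrees, forces in N, time in s.
With the tool pointing down it reaches from about 0.4 to 0.825 m from the base axis. Payload 7 kg.
Tool frame: the origin (TCP) lies at the very end of the fingers, on their centre line; the grasp point (between the pads) lies 19 mm behind it; z points along the fingers, y is the line along which they close (so a half turn about z gives the same grasp; the last joint's range is limited). The gripper opens to 88 mm and grips with 3 to 60 N. Pads are 19 mm wide; open, the fingers measure 130 mm over their backs; the gripper's body (78 mm by 193 mm) begins 47 mm behind the grasp point.
Start: joints at [89.387, 20.546, 0.682, 0, -70.136, -16.507], TCP at [0.199, 0.645, 0.227] pointing down, gripper open.
Joint ranges: [-176.03, 176.03], [-82.01, 121.73], [-58.28, 71.71], [-173.87, 95.51], [-174.79, -0.11], [-173.66, 173.66]. Speed limits (degrees/s): [136.94, 136.94, 172.46, 180, 180, 180].

## Interface

Orientations are given as [roll, pitch, yaw] about the fixed x, y, z axes, in that order (R = Rz(yaw) Ry(pitch) Rx(roll)).
In Python, from plant import r gives the robot as it stands. The module is installed in compiled form; this text tells all that it offers.
- The arm moves only by the tool jog_arm, never from a script. Its arguments are lists of equal length, an entry for each row: "travel": the shift along the tool's x, y, z each as a share of 50 cm, from -1 to 1, a list of three; "dr": the turn, a rotation vector about the tool's x, y, z each as a share of 360 degrees, from -1 to 1, a list of three; "claw": the opening, from 0 (shut) to 1 (fully open). A call has exactly 10 rows; each row is the pose to reach, as a shift and turn from the pose commanded when the call began, along the tool's axes at that moment, turning the shorter way round; what a row does not reach only later rows make up. A row lasts 1/8 s, in which the tool goes at most 62.5 mm and 10.7 degrees, less where a joint would pass 70% of its speed; a pose out of reach is approached as far as the arm can. A call with a number of a shift or a turn outside -1 to 1 is refused whole. A call with a gripper value outside its range is refused whole. The fingers move at their own pace and stop on an object; "newtons" is the grip in N (left out, the last holds). Time passes only in rows, so rows that repeat a pose let the fingers close, or fill a call up. It gives the time, the measured TCP pose, the force, the opening and the grip force at its end, in the units of the state.
- r.get_state(): the state, without advancing time (a new reading comes with each control period).
- r.capture(name): name is "scene" or "top" or "wrist"; returns a dict with "pixels" (384x512x3 uint8, red, green, blue), "range_z" (384x512 float32, m along the optical axis (not along the pixel's ray), 0 where there is no reading), "fx", "fy", "cx", "cy" (pixels), "dist_coeffs" ([k1, k2, p1, p2, k3] as OpenCV has them; the pictures are not rectified), "position" and "attitude" of the camera in the world; the wrist camera has in their place "hand_eye" (4x4, takes a point from camera to tool coordinates, whose origin is the TCP and whose axes are the flange's). Camera axes: x right, y up, looking along -z (the intrinsics and any distortion apply to the point x, -y, -z); pixel columns grow to the right and rows downward; lengths in m; the calibration is good to about 2 mm. A picture is of the moment at which its call begins: read the wrist's pose just before it.
- r.close_job(): hands the job in; it is judged then, once.
Trained networks look in the newest picture that a camera, given by its name, has taken for a name from the list of things; names that differ only in an ending like _2 or _b are one class to them, and where a whole thing is asked for, a point or a joint stands for the part that bears it (a point fixed in the world has none). Each returns a list of dicts, best first, with "conf" (0 to 1); they miss things now and then, are a little off and sometimes report something else, mostly with a low value. They report only what shows in the picture. A call takes as long as a camera call.
- r.boxes_of(name, camera): "extent" ([left, top, right, bottom] in pixels, round what is visible of it).
- r.regions_of(name, camera): "pixels" (384x512 bool, what is visible of it) and "extent" ([left, top, right, bottom] in pixels, round what is visible of it).
- r.tip_of(name, camera): "at" ([column, row] in pixels: a listed point, or the origin of a listed thing).
The state is a dict: "time_s": time; "joints": joint angles; "qd": joint speeds; "joint_torque": joint torques, N m; "tcp_pos": TCP position; "eef_rot": TCP orientation; "contact_force": force on the tool from outside, world axes, zero at the start; "moment": the same for the moment, N m; "gripper_width": finger opening in m; "gripper_force": force on a finger pad.
Only numpy, scipy, OpenCV 4.12 (cv2) and the standard library are available. Lean on these libraries where they do the work, as an engineer would, in place of code of your own. Each camera call takes 0.05 s, during which the arm holds its last target. There are 200 camera calls.

## Task

Put the loose flat ring spanner away in the rack case's slide-out tool tray: pull the tray out until its spring catch pops up and locks it, then hang the spanner by its ring on the empty middle peg, flat against the sloped board between the two smaller spanners. Then press the catch down to release the tray and push it fully home, leaving all three spanners on their pegs.

Things in the scene. Friction and masses are not known exactly. Their poses are not given: they have to be found in the camera images.
- spanner_grip (a point): Grip point on the loose dull-steel ring spanner lying on the bench, left or right of the rack case (a thinner chrome combination spanner, not wanted, lies on the other side): on the shank (15 mm wide, 6 mm thick, grip across the width) at half thickness, 40 mm from the hole's centre. x points along the spanner to the ring, y across its width, z up out of its flat side.
- ring_spanner_ring (a point): Centre of the loose spanner's round ring hole (18 mm; ring 38 mm outside), at half thickness; axes as spanner_grip, z is the hole's axis.
- ring_spanner: The loose flat ring spanner as a whole, 125 mm long, 6 mm thick, about 90 g: ring at the +x end, short open jaw 26 mm wide at the other. Origin at mid-length on its underside, 4 mm from spanner_grip; axes as spanner_grip.
- rack_case: Grey sheet-metal rack case fixed on the bench, 270 mm wide (y), 245 mm deep (x), 127 mm high; a multimeter lies on its rear half. Origin on the bench under the middle of its open front edge. x points into the case (the tray closes along +x, opens along -x), y to the left, z up.
- tray_handle (a point): Middle of the dark steel bar handle on the tray's front, moving with the tray: 130 mm long (along y), 10 mm thick, 88 mm above the bench, 45 mm out from the front panel (40 mm clear behind the bar). The panel is 270 mm wide and 5 mm thick, its top edge 108 mm above the bench. Axes as rack_case.
- tool_tray (a joint): Travel of the tray on its slides in m: 0 fully home against the case, 0.174 at the outer stop. From 0.169 on the catch springs up and locks it: it then cannot go back in past 0.168 until the catch is pressed. The slides rub with about 2 N and stay where they are left.
- catch (a joint): How far the spring catch is pressed down, in m: 0 up (locking), 0.013 fully down. Inside the case the upper rail holds it down at about 0.0095. Pressed 0.0105 or more, its nose passes under the rail and the tray can go in; after 3 mm of travel the rail keeps it down by itself. The spring takes 3 N to start, 7 N fully down.
- catch_pad (a point): Middle of the top of the catch's ribbed steel thumb pad (38 mm along x, 17 mm across) on the tray's left side wall, within reach only with the tray out; 94 mm above the bench when up. 21 mm beyond it (+x) the catch's nose stands 14 mm above the pad and can be pushed by a finger that holds the pad down. When locked the case's front edge is 33 mm beyond it. Axes as rack_case.
- middle_peg (a point): Root of the empty middle peg (steel, 11 mm thick, 18 mm long, tip tapered over the last 5 mm) on the surface of the tray's sloped board. x points up the slope (30 degrees, rising away from the robot), z out of the board along the peg. The spanner goes ring over peg, shank down the slope, flat on the board. With the tray out the case's front edge is 44 mm beyond the peg.
- left_peg (a point): Root of the left peg, 62 mm from the middle one; axes as middle_peg. A smaller steel ring spanner (112 mm long, 5 mm thick, shank 11 mm wide) hangs on it.
- right_peg (a point): Root of the right peg, 62 mm from the middle one; axes as middle_peg. A smaller steel ring spanner (98 mm long, 5 mm thick, shank 11 mm wide) hangs on it. The board reaches 122 mm down the slope from the pegs, to its lower edge 20 mm behind the front panel's back; lower the loose spanner's jaw end behind the panel.
- hung_left_ring (a point): Centre of the ring hole of the spanner on the left peg, half-way through its thickness; x along that spanner to its ring, z out of the board.
- hung_right_ring (a point): Centre of the ring hole of the spanner on the right peg, half-way through its thickness; x along that spanner to its ring, z out of the board.

How it is judged:
By the outcome, as a careful person would: the job done as asked, in the order asked, and still so for the second after the job is handed in, with the robot touching nothing.
It also fails if it takes over 72 s, if anything falls off the work surface, if the arm or the gripper's body presses on something with over 40 N, if the wrist force passes 120 N, or if a joint passes its speed limit or range.

## Working session

There is one attempt and no reset: what is moved stays moved. The work goes in short steps, Python scripts to look and compute and a tool call to move; the robot and the scene stay as the last step left them, time stands still between calls to the robot, and variables do not carry over. Pictures are saved under pics/ and viewed, at most 11 in all, crops included, and the job is handed in when it is done.

Besides the shell and the picture viewer there is one more tool, called after "Emit:" as name(argument=value, ...), one argument or row to a line, values as JSON. jog_arm: Moves the arm, as the interface text tells. Its arguments: {"type":"object","properties":{"travel":{"type":"array"},"dr":{"type":"array"},"claw":{"type":"array"},"newtons":{"type":"number"}},"required":["travel","dr","claw"]}

```bash
mkdir -p pics
cat > h.py <<'E'
import numpy as np, cv2
from scipy.spatial.transform import Rotation as R
from plant import r
def Rm(a): return R.from_euler('xyz',a,degrees=True).as_matrix()
def cam(name):
    s=r.get_state(); c=r.capture(name)
    if name=='wrist':
        T=np.eye(4);T[:3,:3]=Rm(s['eef_rot']);T[:3,3]=s['tcp_pos'];c['T']=T@np.array(c['hand_eye'])
    else:
        a=np.array(c['attitude'],float);T=np.eye(4)
        T[:3,:3]=a if a.shape==(3,3) else Rm(a)
        T[:3,3]=c['position'];c['T']=T
    c['K']=np.array([[c['fx'],0,c['cx']],[0,c['fy'],c['cy']],[0,0,1.]])
    return c
def ray(c,uv):
    p=cv2.undistortPoints(np.array([[uv]],float),c['K'],np.array(c['dist_coeffs'],float))[0,0]
    return c['T'][:3,:3]@np.array([p[0],-p[1],-1.])
def at_z(c,uv,z):
    d=ray(c,uv);o=c['T'][:3,3];return o+d*(z-o[2])/d[2]
def at_depth(c,uv,w=2):
    u,v=int(round(uv[0])),int(round(uv[1]))
    z=c['range_z'][max(0,v-w):v+w+1,max(0,u-w):u+w+1];z=z[z>0]
    if not len(z): return None
    return c['T'][:3,3]+ray(c,uv)*np.median(z)
def proj(c,P):
    q=np.linalg.inv(c['T'])@np.append(P,1);
    return cv2.projectPoints(np.array([[q[0],-q[1],-q[2]]]),np.zeros(3),np.zeros(3),c['K'],np.array(c['dist_coeffs'],float))[0].ravel()
def save(c,n): cv2.imwrite('pics/'+n+'.png',c['pixels'][:,:,::-1])
def move(P,rot,s=None):
    """print travel/dr to get TCP at P with rotation matrix rot"""
    s=s or r.get_state();A=Rm(s['eef_rot'])
    t=A.T@(np.array(P)-s['tcp_pos'])/0.5; d=R.from_matrix(A.T@rot).as_rotvec(degrees=True)/360
    print('travel',t.round(4),'dr',d.round(4),'mm',np.linalg.norm(t)*500,'deg',np.linalg.norm(d)*360)
E
cat > a.py <<'E'
from h import *
np.set_printoptions(precision=4,suppress=True)
s=r.get_state();print(s['tcp_pos'],s['eef_rot'],s['time_s'],s['gripper_width'])
for n in ['scene','top']:
    c=cam(n);save(c,n+'0');print(n,c['position'],c['attitude'],c['fx'])
    for t in ['spanner_grip','ring_spanner_ring','tray_handle','catch_pad','middle_peg','left_peg','right_peg','rack_case','ring_spanner']:
        for d in r.tip_of(t,n)[:2]:
            p=at_depth(c,d['at']);print(t,round(d['conf'],2),np.array(d['at']).round(1),p)
E
python3 a.py
```

```text
[0.1986 0.6446 0.2256] [179.9032  -0.0094 -17.1253] 0.0 0.08756849378296507
scene [0.0764 0.5712 0.6009] [  58.5065    1.4328 -139.8108] 353.91612359726395
spanner_grip 0.57 [200.4 316.5] [0.4814 0.2901 0.0046]
ring_spanner_ring 0.68 [189.5 304.1] [0.525  0.2819 0.0027]
tray_handle 0.63 [246.3 199.4] [ 0.61   -0.0038  0.0895]
rack_case 0.87 [236.4 218.2] [ 0.6549 -0.0072  0.0058]
ring_spanner 0.56 [205.4 320.2] [0.467  0.2896 0.0041]
top [ 0.4783 -0.0299  1.316 ] [  7.1863  -1.8094 -89.2222] 408.3615513523488
spanner_grip 0.57 [145.1 248.9] [0.4776 0.2878 0.0071]
spanner_grip 0.41 [146.7 236.4] [0.5172 0.286  0.0011]
ring_spanner_ring 0.64 [146.4 234.7] [0.5226 0.2871 0.0014]
tray_handle 0.58 [235.1 205.2] [0.6125 0.0039 0.0896]
left_peg 0.39 [147.8 251.3] [0.4702 0.2803 0.001 ]
ring_spanner 0.62 [150.3 253.5] [ 0.4633  0.2725 -0.0005]
```

View pics/scene0.png

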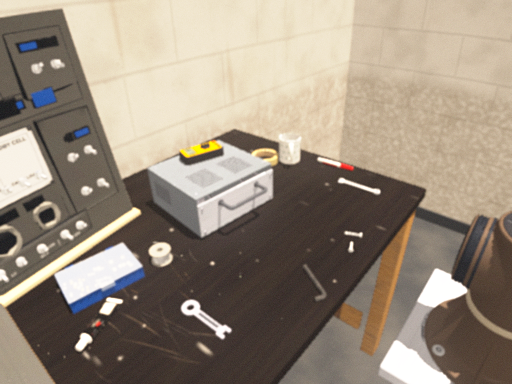

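View pics/top0.png

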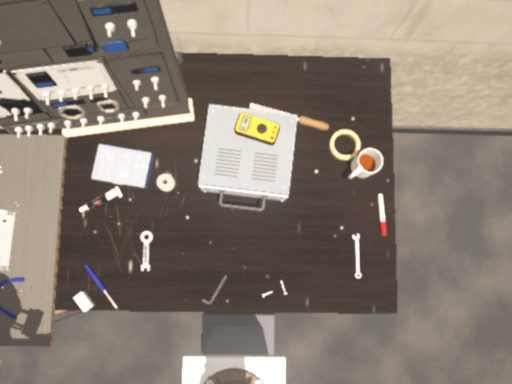

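```bash
cat > b.py <<'E'
from h import *
np.set_printoptions(precision=4,suppress=True)
for n in ['scene','top']:
    c=cam(n)
    for t,z in [('tray_handle',None),('ring_spanner',.006)]:
        for d in r.regions_of(t,n)[:1]:
            m=d['pixels'];v,u=np.nonzero(m)
            P=np.array([at_depth(c,(a,b),0) if z is None else at_z(c,(a,b),z) for a,b in zip(u,v) if c['range_z'][b,a]>0])
            if z is None:
                print(n,t,len(P),d['extent'],P.min(0),P.max(0),np.median(P,0)); H=P[(P[:,2]>.08)]
                if len(H): print('H',len(H),np.median(H,0),H.min(0),H.max(0))
            else:
                q=P[:,:2];mu=q.mean(0);w,V=np.linalg.eigh(np.cov(q.T));a=V[:,1];t_=(q-mu)@a;k=(q-mu)@V[:,0];print(n,t,len(P),mu,np.degrees(np.arctan2(a[1],a[0])),t_.min(),t_.max(),k.min(),k.max())
E
python3 b.py
```

```text
scene tray_handle 2570 [196.2, 170.7, 272.6, 238.6] [ 0.5963 -0.1573 -0.0032] [0.7438 0.1169 0.1248] [ 0.6551 -0.0067  0.0647]
H 956 [ 0.6508 -0.0002  0.0918] [ 0.5963 -0.1537  0.08  ] [0.6791 0.1169 0.1248]
scene ring_spanner 532 [0.4745 0.2884] -179.72200842547156 -0.06035306016062738 0.06431472755762796 -0.018354393486606734 0.01926612359947965
top tray_handle 792 [197.0, 184.2, 287.1, 211.3] [ 0.5987 -0.162  -0.0044] [0.6853 0.114  0.1299] [ 0.6512 -0.0222  0.0894]
H 465 [ 0.6458 -0.0231  0.0952] [ 0.5987 -0.1513  0.08  ] [0.6703 0.1114 0.1299]
top ring_spanner 227 [0.4757 0.2868] -179.90988158466413 -0.05860575422781346 0.061092311003498684 -0.016176691836844732 0.015896581260973323
```

The scene picture shows the case at about (235,190) with its bar handle at (245,200), and the loose ring spanner at (205,318). In the top picture the spanner lies at (146,250) with its ring towards +x. The chrome spanner is on the right at (357,255). Next I measure the case's yaw and the bar.

```bash
cat > c.py <<'E'
from h import *
np.set_printoptions(precision=4,suppress=True)
def cloud(c):
    v,u=np.nonzero(c['range_z']>0)
    p=cv2.undistortPoints(np.stack([u,v],1)[:,None].astype(float),c['K'],np.array(c['dist_coeffs'],float))[:,0]
    d=np.c_[p[:,0],-p[:,1],-np.ones(len(p))]*c['range_z'][v,u][:,None]
    return d@c['T'][:3,:3].T+c['T'][:3,3]
for n in ['scene','top']:
    c=cam(n);P=cloud(c)
    B=P[(abs(P[:,1])<.12)&(P[:,0]>.57)&(P[:,0]<.636)&(P[:,2]>.07)&(P[:,2]<.11)]
    print(n,'bar',len(B),B.mean(0),np.percentile(B,[2,98],axis=0))
    F=P[(abs(P[:,1])<.15)&(P[:,0]>.63)&(P[:,0]<.70)&(P[:,2]>.02)&(P[:,2]<.10)]
    if len(F)>50:
        A=np.c_[F[:,1],np.ones(len(F))]
        for i in range(4):
            k=np.linalg.lstsq(A,F[:,0],rcond=None)[0];e=F[:,0]-A@k;m=abs(e)<.006;A,F=A[m],F[m]
        print('front x=%.4f y+%.4f'%tuple(k),'yaw',np.degrees(np.arctan(-k[0])),len(F),'y',F[:,1].min(),F[:,1].max())
    Tp=P[(abs(P[:,1])<.2)&(P[:,2]>.115)&(P[:,2]<.14)&(P[:,0]>.6)&(P[:,0]<1)]
    print('top',len(Tp),Tp[:,2].mean(),cv2.minAreaRect(Tp[:,:2].astype(np.float32)))
s=r.get_state()
E
python3 c.py
```

```text
scene bar 206 [ 0.61   -0.0135  0.089 ] [[ 0.5975 -0.0816  0.0831]
 [ 0.6348  0.0537  0.0928]]
front x=0.1079 y+0.6545 yaw -6.158972985826884 1581 y -0.14993490490678063 0.11659700197498674
top 3563 0.12558403537417231 ((0.7951977849006653, 0.0220002681016922), (0.3829764425754547, 0.2708410620689392), 84.0362548828125)
top bar 197 [ 0.6124 -0.0202  0.0917] [[ 0.599  -0.0838  0.0861]
 [ 0.6354  0.0525  0.0971]]
front x=0.1029 y+0.6550 yaw -5.87283669399958 300 y -0.14964552770235764 0.11365397147933068
top 6386 0.12706157651246902 ((0.8181261420249939, 0.020126953721046448), (0.3825788199901581, 0.3108668327331543), 83.61962890625)
```

```bash
cat >> h.py <<'E'
def down(yaw,tilt=0): # tool down with yaw; tilt>0 tips fingers toward +case x (about world-left axis, case yaw cy)
    return Rm([180,0,yaw])
E
python3 -c "
from h import *
move([.608,-.012,.2],down(-96));move([.435,.30,.21],down(-60))"
```

```text
travel [1.1692 1.015  0.0531] dr [-0.      0.      0.2191] mm 774.5960491468167 deg 78.88018966786088
travel [0.6548 0.5205 0.0331] dr [-0.      0.      0.1191] mm 418.56814059055915 deg 42.880189683426714
```

Emit:
jog_arm(
  travel=[
    [0.9,0.78,0.05],
    [0.9,0.78,0.05],
    [0.9,0.78,0.05],
    [0.9,0.78,0.05],
    [0.9,0.78,0.05],
    [0.9,0.78,0.05],
    [0.9,0.78,0.05],
    [0.9,0.78,0.05],
    [0.9,0.78,0.05],
    [0.9,0.78,0.05],
  ],
  dr=[
    [0,0,0.219],
    [0,0,0.219],
    [0,0,0.219],
    [0,0,0.219],
    [0,0,0.219],
    [0,0,0.219],
    [0,0,0.219],
    [0,0,0.219],
    [0,0,0.219],
    [0,0,0.219],
  ],
  claw=[0.32,0.32,0.32,0.32,0.32,0.32,0.32,0.32,0.32,0.32],
)

```text
time_s: 2.65
tcp_pos: [0.515, 0.1374, 0.2016]
eef_rot: [-180.0, 0.0, -96.1]
contact_force: [0.2, 1.2, 0.4]
gripper_width: 0.0282
gripper_force: 0.0
```

```bash
python3 -c "
from h import *
s=r.get_state();print(s['time_s'],s['tcp_pos'],s['eef_rot'],s['gripper_width'])
move([.608,-.012,.2],down(-96));move([.608,-.012,.074],down(-96))"
```

```text
2.65 [0.51495429 0.13737282 0.20163333] [-1.79985128e+02  4.33887288e-04 -9.60733109e+01] 0.028247925744289526
travel [ 0.2774 -0.2167  0.0033] dr [-0.      0.     -0.0002] mm 175.98980150768165 deg 0.07480540267829275
travel [ 0.2774 -0.2166  0.2553] dr [-0.      0.     -0.0002] mm 217.39367451427077 deg 0.07480540267829275
```

Emit:
jog_arm(
  travel=[
    [0.277,-0.217,0],
    [0.277,-0.217,0],
    [0.277,-0.217,0],
    [0.277,-0.217,0],
    [0.277,-0.217,0.04],
    [0.277,-0.217,0.1],
    [0.277,-0.217,0.16],
    [0.277,-0.217,0.21],
    [0.277,-0.217,0.255],
    [0.277,-0.217,0.255],
  ],
  dr=[
    [0,0,0],
    [0,0,0],
    [0,0,0],
    [0,0,0],
    [0,0,0],
    [0,0,0],
    [0,0,0],
    [0,0,0],
    [0,0,0],
    [0,0,0],
  ],
  claw=[0.32,0.32,0.32,0.32,0.32,0.32,0.32,0.32,0.32,0.32],
)

```text
time_s: 3.9
tcp_pos: [0.606, -0.0088, 0.0726]
eef_rot: [179.8, -0.1, -95.9]
contact_force: [-0.3, -0.5, 0.9]
gripper_width: 0.0279
gripper_force: 0.0
```

Emit:
jog_arm(
  travel=[
    [0,0,0],
    [0,0,0],
    [0,0,0],
    [0,0.06,0],
    [0,0.13,0],
    [0,0.2,0],
    [0,0.26,0],
    [0,0.31,0],
    [0,0.34,0],
    [0,0.345,0],
  ],
  dr=[
    [0,0,0],
    [0,0,0],
    [0,0,0],
    [0,0,0],
    [0,0,0],
    [0,0,0],
    [0,0,0],
    [0,0,0],
    [0,0,0],
    [0,0,0],
  ],
  claw=[0,0,0,0,0,0,0,0,0,0],
  newtons=25,
)

```text
time_s: 5.15
tcp_pos: [0.4363, 0.009, 0.0753]
eef_rot: [-179.9, 0.0, -95.9]
contact_force: [2.5, -3.5, 4.3]
gripper_width: 0.0091
gripper_force: 25.0
```

```bash
cat > d.py <<'E'
from h import *
np.set_printoptions(precision=4,suppress=True)
s=r.get_state();print(s['time_s'],s['tcp_pos'],s['contact_force'],s['gripper_width'])
for n in ['scene','top']:
    c=cam(n);save(c,n+'1')
    for t in ['catch_pad','middle_peg','left_peg','right_peg','hung_left_ring','hung_right_ring','tray_handle','ring_spanner_ring']:
        for d in r.tip_of(t,n)[:1]:
            p=at_depth(c,d['at']);print(n,t,round(d['conf'],2),np.array(d['at']).round(1),p)
E
python3 d.py
```

```text
5.15 [0.4363 0.009  0.0753] [ 2.5183 -3.5127  4.3137] 0.009134574038507377
scene catch_pad 0.7 [209.9 207.9] [0.7496 0.0063 0.0083]
scene middle_peg 0.71 [254.9 192.4] [ 0.6159 -0.0459  0.0884]
scene left_peg 0.61 [239.9 205.8] [0.6067 0.0253 0.0861]
scene right_peg 0.78 [269.4 185.3] [0.5112 0.0224 0.1817]
scene hung_left_ring 0.66 [239.8 202.5] [0.6134 0.0181 0.0898]
scene tray_handle 0.94 [297.9 228.7] [0.43   0.0193 0.0928]
scene ring_spanner_ring 0.97 [189.8 304.8] [0.5233 0.2827 0.0025]
top catch_pad 0.45 [202.7 193.6] [0.6454 0.1019 0.0942]
top middle_peg 0.81 [248.7 207.3] [ 0.6067 -0.0372  0.0906]
top left_peg 0.76 [225.6 204.8] [0.613  0.0324 0.0914]
top right_peg 0.76 [268. 209.] [ 0.6023 -0.0954  0.0932]
top hung_left_ring 0.71 [230.6 205.3] [0.612  0.0174 0.0893]
top hung_right_ring 0.6 [268.2 208.8] [ 0.6029 -0.096   0.0933]
top ring_spanner_ring 0.72 [145.3 235.2] [0.521  0.2904 0.0018]
```

Emit:
jog_arm(
  travel=[
    [0,0.006,0],
    [0,0.008,0],
    [0,0.008,0],
    [0,0.008,0],
    [0,0,0],
    [0,-0.006,0],
    [0,-0.01,0],
    [0,-0.012,0],
    [0,-0.012,0],
    [0,-0.012,0],
  ],
  dr=[
    [0,0,0],
    [0,0,0],
    [0,0,0],
    [0,0,0],
    [0,0,0],
    [0,0,0],
    [0,0,0],
    [0,0,0],
    [0,0,0],
    [0,0,0],
  ],
  claw=[0,0,0,0,0,0,0,0,0,0],
)

```text
time_s: 7.3
tcp_pos: [0.4416, 0.0083, 0.0752]
eef_rot: [180.0, 0.0, -96.0]
contact_force: [-8.0, 3.8, 18.9]
gripper_width: 0.0093
gripper_force: 25.0
```

```bash
python3 -c "
from h import *
c=cam('top');r
x=cv2.resize(c['pixels'][170:260,180:300],None,fx=5,fy=5,interpolation=cv2.INTER_CUBIC)
cv2.imwrite('pics/topc.png',x[:,:,::-1])"
```

```text
(no output)
```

View pics/topc.png

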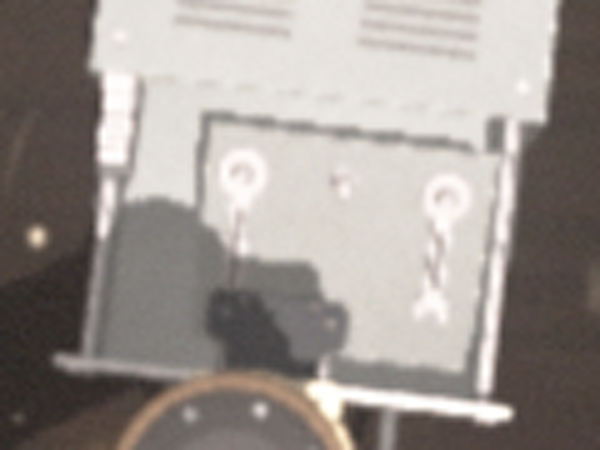

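The tray is out. The top crop shows the hung spanners' rings at (243,175) and (447,198) and the empty peg at (340,182); the catch pad is at about (115,130). The push back met 8 N, which fits a locked catch. I'll check this by depth.

Emit:
jog_arm(
  travel=[
    [0,0,0],
    [0,0,0],
    [0,0,0],
    [0,0,-0.08],
    [0,0,-0.18],
    [0,0,-0.26],
    [0,0,-0.26],
    [0,0,-0.26],
    [0,0,-0.26],
    [0,0,-0.26],
  ],
  dr=[
    [0,0,0],
    [0,0,0],
    [0,0,0],
    [0,0,0],
    [0,0,0],
    [0,0,0],
    [0,0,-0.03],
    [0,0,-0.06],
    [0,0,-0.09],
    [0,0,-0.12],
  ],
  claw=[0.33,0.33,0.33,0.33,0.33,0.33,0.33,0.33,0.33,0.33],
)

```text
time_s: 8.6
tcp_pos: [0.4418, 0.0081, 0.2039]
eef_rot: [180.0, 0.0, -52.6]
contact_force: [0.1, 0.1, -0.7]
gripper_width: 0.0289
gripper_force: 0.0
```

```bash
cat > e.py <<'E'
from h import *
np.set_printoptions(precision=4,suppress=True)
s=r.get_state();print(s['time_s'],s['tcp_pos'],s['contact_force'],s['joints'])
c=cam('wrist');print(np.array(c['hand_eye']));save(c,'w1')
for n in ['wrist','top']:
    if n=='top': c=cam(n)
    for t in ['catch_pad','middle_peg','left_peg','right_peg','hung_left_ring','hung_right_ring','tray_handle']:
        for d in r.tip_of(t,n)[:1]:
            p=at_depth(c,d['at']);print(n,t,round(d['conf'],2),np.array(d['at']).round(1),p,at_z(c,d['at'],.09))
c=cam('top')
for row in (186,190,194,198,202,206): print(row,[at_depth(c,(u,row),0) for u in (202,)])
move([.478,.2875,.14],down(0))
move([.478,.2875,.002],down(0))
E
python3 e.py
```

```text
8.6 [0.4418 0.0081 0.2039] [ 0.0608  0.1021 -0.6986] [ 26.7695  -1.0195 -29.1217  -0.008  -61.9248  10.5918]
[[-0.001   0.9542  0.2992  0.0813]
 [ 1.      0.001   0.0003  0.0007]
 [-0.      0.2992 -0.9542 -0.1586]
 [ 0.      0.      0.      1.    ]]
wrist catch_pad 0.75 [ 25.1 140.1] [0.6382 0.1006 0.0945] [0.6406 0.1033 0.09  ]
wrist middle_peg 0.96 [127.8  24.5] [ 0.6062 -0.0386  0.1017] [ 0.6114 -0.0377  0.09  ]
wrist left_peg 0.96 [81.2 80.4] [0.62   0.0235 0.0939] [0.6219 0.0246 0.09  ]
wrist hung_left_ring 0.64 [90.2 84.1] [0.6104 0.0204 0.0977] [0.6139 0.0226 0.09  ]
wrist tray_handle 0.66 [261.2 182.2] [0.4422 0.0025 0.0927] [0.4417 0.0031 0.09  ]
top catch_pad 0.4 [199.5 196.9] [0.6355 0.1115 0.0919] [0.6358 0.1117 0.09  ]
top middle_peg 0.71 [249.8 204.8] [ 0.6146 -0.0405  0.0884] [ 0.6144 -0.0404  0.09  ]
top right_peg 0.95 [267.3 208.6] [ 0.6036 -0.0934  0.0918] [ 0.6038 -0.0935  0.09  ]
top hung_left_ring 0.44 [229.4 205.6] [0.6112 0.0211 0.0875] [0.6109 0.021  0.09  ]
top hung_right_ring 0.71 [269.  207.9] [ 0.6057 -0.0984  0.0925] [ 0.606  -0.0986  0.09  ]
186 [array([0.6673, 0.1038, 0.1023])]
190 [array([0.6559, 0.104 , 0.0975])]
194 [array([0.6442, 0.104 , 0.094 ])]
198 [array([0.6324, 0.1039, 0.0912])]
202 [array([0.622 , 0.1051, 0.0769])]
206 [array([0.611 , 0.106 , 0.0649])]
travel [-0.4027 -0.3939  0.1281] dr [-0.      0.     -0.1472] mm 288.8533799987243 deg 52.99945364626278
travel [-0.4027 -0.3939  0.4041] dr [-0.      0.     -0.1472] mm 346.6409125135377 deg 52.99945364626278
```

Emit:
jog_arm(
  travel=[
    [-0.1,-0.1,0],
    [-0.2,-0.2,0],
    [-0.403,-0.394,0.06],
    [-0.403,-0.394,0.06],
    [-0.403,-0.394,0.06],
    [-0.403,-0.394,0.06],
    [-0.403,-0.394,0.06],
    [-0.403,-0.394,0.06],
    [-0.403,-0.394,0.06],
    [-0.403,-0.394,0.06],
  ],
  dr=[
    [0,0,-0.147],
    [0,0,-0.147],
    [0,0,-0.147],
    [0,0,-0.147],
    [0,0,-0.147],
    [0,0,-0.147],
    [0,0,-0.147],
    [0,0,-0.147],
    [0,0,-0.147],
    [0,0,-0.147],
  ],
  claw=[0.5,0.5,0.5,0.5,0.5,0.5,0.5,0.5,0.5,0.5],
)

```text
time_s: 10.7
tcp_pos: [0.478, 0.2872, 0.1745]
eef_rot: [-180.0, -0.0, -0.1]
contact_force: [0.1, -0.1, 0.0]
gripper_width: 0.0436
gripper_force: 0.0
```

```bash
cat > f.py <<'E'
from h import *
np.set_printoptions(precision=4,suppress=True)
s=r.get_state();print(s['time_s'],s['tcp_pos'],s['eef_rot'],s['contact_force'])
c=cam('wrist');save(c,'w2')
for t in ['spanner_grip','ring_spanner_ring','ring_spanner']:
    for d in r.tip_of(t,'wrist')[:2]: print(t,round(d['conf'],2),d['at'],at_z(c,d['at'],.003))
for d in r.regions_of('ring_spanner','wrist')[:1]:
    v,u=np.nonzero(d['pixels']);q=np.array([at_z(c,(a,b),.006)[:2] for a,b in zip(u,v)])
    mu=q.mean(0);w,V=np.linalg.eigh(np.cov(q.T));a=V[:,1]*np.sign(V[0,1]);k=(q-mu)@a;print(d['conf'],mu,np.degrees(np.arctan2(a[1],a[0])),k.min(),k.max(),mu+a*(k.max()-.019),mu+a*(k.min()+.0625))
E
python3 f.py
```

```text
10.7 [0.478  0.2872 0.1745] [-179.9702   -0.0238   -0.1189] [ 0.1355 -0.1192  0.0232]
spanner_grip 0.74 [258.0, 168.7] [0.4809 0.2876 0.003 ]
ring_spanner_ring 0.66 [256.1, 136.4] [0.517  0.2896 0.003 ]
ring_spanner 0.89 [258.4, 174.4] [0.4743 0.2872 0.003 ]
0.64 [0.4808 0.2865] 1.0642878533922235 -0.07003205347170273 0.05491166065129595 [0.5167 0.2872] [0.4733 0.2864]
```

View pics/w2.png

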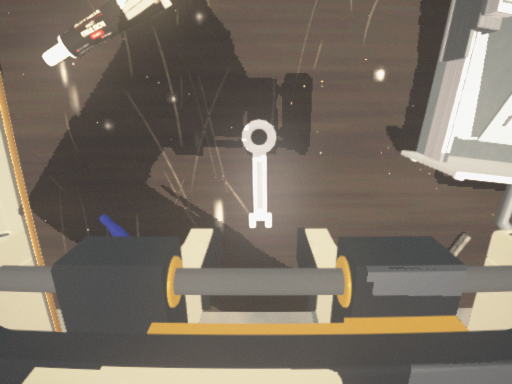

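The wrist picture shows the spanner straight between the fingers: ring centre at (259,136), jaw end at (260,222). That agrees with the network. I descend and grip.

Emit:
jog_arm(
  travel=[
    [-0.002,0.001,0.1],
    [-0.002,0.001,0.2],
    [-0.002,0.001,0.28],
    [-0.002,0.001,0.325],
    [-0.002,0.001,0.34],
    [-0.002,0.001,0.346],
    [-0.002,0.001,0.346],
    [-0.002,0.001,0.346],
    [-0.002,0.001,0.346],
    [-0.002,0.001,0.346],
  ],
  dr=[
    [0,0,0],
    [0,0,0],
    [0,0,0],
    [0,0,0],
    [0,0,0],
    [0,0,0],
    [0,0,0],
    [0,0,0],
    [0,0,0],
    [0,0,0],
  ],
  claw=[0.5,0.5,0.5,0.5,0.5,0.5,0.5,0,0,0],
  newtons=30,
)

```text
time_s: 12.2
tcp_pos: [0.477, 0.2873, 0.0014]
eef_rot: [-180.0, -0.0, -0.1]
contact_force: [0.0, 0.5, -0.1]
gripper_width: 0.0197
gripper_force: 0.0
```

Emit:
jog_arm(
  travel=[
    [0,0,0],
    [0,0,0],
    [0,0,0],
    [0,0,-0.05],
    [0,0,-0.15],
    [0,0,-0.27],
    [0,0,-0.38],
    [0,0,-0.4],
    [0,0,-0.4],
    [0,0,-0.4],
  ],
  dr=[
    [0,0,0],
    [0,0,0],
    [0,0,0],
    [0,0,0],
    [0,0,0],
    [0,0,0],
    [0,0,0],
    [0,0,0],
    [0,0,0],
    [0,0,0],
  ],
  claw=[0,0,0,0,0,0,0,0,0,0],
  newtons=35,
)

```text
time_s: 13.45
tcp_pos: [0.476, 0.2864, 0.199]
eef_rot: [179.9, 0.1, -0.1]
contact_force: [0.1, -0.0, -0.9]
gripper_width: 0.0139
gripper_force: 35.0
```

```bash
cat >> h.py <<'E'
cy=np.radians(-6.0);e=np.array([np.cos(cy),np.sin(cy),0]);l=np.array([-np.sin(cy),np.cos(cy),0]);Z=np.array([0,0,1.])
u=e*.8660+Z*.5;n=-e*.5+Z*.8660
hang=np.stack([u,-l,-n],1)
def hpose(peg,h,up=0,dx=.040): return np.array(peg)+n*(.0014+h)-dx*u+Z*up
E
cat > g.py <<'E'
from h import *
np.set_printoptions(precision=4,suppress=True)
s=r.get_state();print(s['time_s'],s['tcp_pos'],s['eef_rot'],s['gripper_width'],s['gripper_force'])
T=np.eye(4);T[:3,:3]=Rm(s['eef_rot']);T[:3,3]=s['tcp_pos']
c=cam('wrist');save(c,'w3')
for t in ['spanner_grip','ring_spanner_ring']:
    for d in r.tip_of(t,'wrist')[:1]:
        p=at_depth(c,d['at']);z=s['tcp_pos'][2]+.0016;q=at_z(c,d['at'],z)
        print(t,round(d['conf'],2),d['at'],'tool',T[:3,:3].T@(q-T[:3,3]))
P=hpose([.613,-.039,.085],.03,.07);print(P);move(P,hang)
E
python3 g.py
```

```text
13.45 [0.476  0.2864 0.199 ] [179.8772   0.1432  -0.0856] 0.01387514469613946 34.982872009277344
spanner_grip 0.86 [260.4, 239.4] tool [ 0.002   0.0013 -0.0016]
ring_spanner_ring 0.94 [255.6, 177.4] tool [ 0.0389 -0.0013 -0.0017]
[ 0.5629 -0.0337  0.1622]
travel [0.1741 0.6403 0.0754] dr [-0.004   0.0836  0.0162] mm 333.9263570685419 deg 30.67419991294198
```

Emit:
jog_arm(
  travel=[
    [0.174,0.64,0.03],
    [0.174,0.64,0.03],
    [0.174,0.64,0.03],
    [0.174,0.64,0.03],
    [0.174,0.64,0.03],
    [0.174,0.64,0.03],
    [0.174,0.64,0.075],
    [0.174,0.64,0.075],
    [0.174,0.64,0.075],
    [0.174,0.64,0.075],
  ],
  dr=[
    [-0.001,0.021,0.004],
    [-0.002,0.042,0.008],
    [-0.003,0.063,0.012],
    [-0.004,0.0836,0.0162],
    [-0.004,0.0836,0.0162],
    [-0.004,0.0836,0.0162],
    [-0.004,0.0836,0.0162],
    [-0.004,0.0836,0.0162],
    [-0.004,0.0836,0.0162],
    [-0.004,0.0836,0.0162],
  ],
  claw=[0,0,0,0,0,0,0,0,0,0],
)

```text
time_s: 14.85
tcp_pos: [0.5678, -0.0331, 0.1738]
eef_rot: [-179.7, -29.1, -6.0]
contact_force: [0.3, 1.3, -1.1]
gripper_width: 0.0142
gripper_force: 35.0
```

```bash
cat > k.py <<'E'
from h import *
import sys
np.set_printoptions(precision=4,suppress=True)
s=r.get_state();print(s['time_s'],s['tcp_pos'],s['eef_rot'],s['gripper_force'])
for nm in ['wrist','top']:
    c=cam(nm);save(c,nm+sys.argv[1])
    for t in ['middle_peg','left_peg','right_peg','hung_left_ring','hung_right_ring','ring_spanner_ring']:
        for d in r.tip_of(t,nm)[:1]: print(nm,t,round(d['conf'],2),np.array(d['at']).round(1),at_depth(c,d['at'],1),at_z(c,d['at'],.085))
    v,w=np.nonzero(c['range_z']>0)
    p=cv2.undistortPoints(np.stack([w,v],1)[:,None].astype(float),c['K'],np.array(c['dist_coeffs'],float))[:,0]
    P=(np.c_[p[:,0],-p[:,1],-np.ones(len(p))]*c['range_z'][v,w][:,None])@c['T'][:3,:3].T+c['T'][:3,3]
    q=P-np.array([.613,-.039,.085]);a,b,h=q@u,q@l,q@n
    m=(a>-.1)&(a<.01)&(abs(b)<.05)&(abs(h)<.012)
    A=np.c_[a[m],b[m],np.ones(m.sum())];hh=h[m]
    for i in range(5):
        if len(hh)<10: break
        k=np.linalg.lstsq(A,hh,rcond=None)[0];g=abs(hh-A@k)<.003;A,hh=A[g],hh[g]
    print('board: slope err a,b, h0',k,len(hh))
    if len(P[m])==0: continue
E
python3 k.py 4
```

```text
14.85 [ 0.5678 -0.0331  0.1738] [-179.6758  -29.1421   -5.9661] 34.98315632343292
wrist middle_peg 0.62 [262. 194.] [ 0.592  -0.038   0.1927] [ 0.6129 -0.0409  0.085 ]
wrist left_peg 0.69 [185.6 193.2] [0.6179 0.0249 0.0978] [0.6207 0.0279 0.085 ]
wrist right_peg 0.91 [332.  192.9] [ 0.6054 -0.1009  0.0965] [ 0.6074 -0.1039  0.085 ]
wrist hung_left_ring 0.66 [187.2 199.4] [0.6115 0.0229 0.1019] [0.6149 0.0268 0.085 ]
wrist hung_right_ring 0.69 [327.1 196. ] [ 0.6026 -0.0955  0.0994] [ 0.605 -0.099  0.085]
wrist ring_spanner_ring 0.9 [255.9 175.5] [ 0.6281 -0.037   0.0944] [ 0.6306 -0.0371  0.085 ]
board: slope err a,b, h0 [0.0023 0.     0.0007] 3296
top middle_peg 0.97 [248.9 204.4] [ 0.6156 -0.0377  0.0901] [ 0.6161 -0.0377  0.085 ]
top left_peg 0.77 [228.5 205.3] [0.6107 0.0233 0.1001] [0.6123 0.024  0.085 ]
top right_peg 0.59 [269.  209.7] [ 0.5996 -0.0981  0.0994] [ 0.601  -0.0989  0.085 ]
top hung_left_ring 0.42 [230.1 205.8] [0.6111 0.0191 0.0836] [0.6109 0.0191 0.085 ]
top hung_right_ring 0.52 [268.4 209. ] [ 0.6018 -0.0964  0.0978] [ 0.6031 -0.0971  0.085 ]
top ring_spanner_ring 0.44 [248.2 206. ] [ 0.6095 -0.0356  0.1008] [ 0.6112 -0.0357  0.085 ]
board: slope err a,b, h0 [ 0.0301 -0.0118  0.0004] 266
```

View pics/wrist4.png

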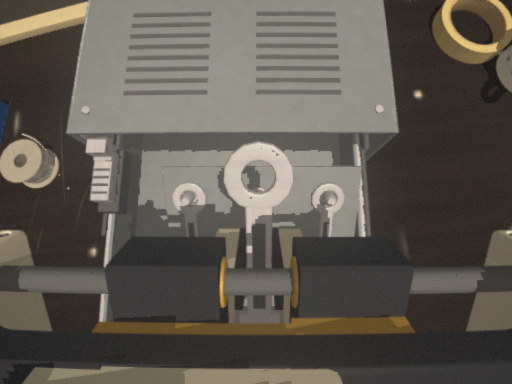

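The wrist picture shows the held ring at (259,177). The middle peg's tip is just visible through the hole's lower edge at about (259,191), and the hung pegs are near (187,197) and (328,196). I enlarge the peg area to pin it down.

Run:
```python
import cv2
x=cv2.imread('pics/wrist4.png')[140:220,160:360]
cv2.imwrite('pics/w4c.png',cv2.resize(x,None,fx=4,fy=4,interpolation=cv2.INTER_CUBIC))
```

```text
(no output)
```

View pics/w4c.png

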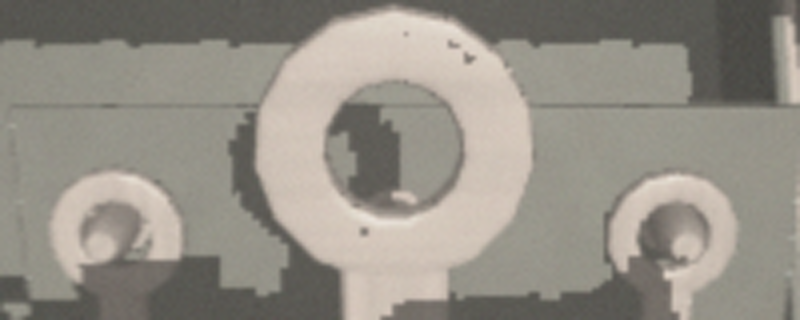

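```bash
cat > m.py <<'E'
from h import *
np.set_printoptions(precision=4,suppress=True)
s=r.get_state();c=cam('wrist');O=np.array([.613,-.039,.085])+n*.0007
def hit(px,h):
    d=ray(c,px);o=c['T'][:3,3];t=(h-(o-O)@n)/(d@n);q=o+d*t-O;return np.array([q@u,q@l])
for nm,px,h in [('L',(185.5,200.7),.018),('R',(331.5,201.7),.018),('M?',(260,189),.018),('M?',(260,189),0)]: print(nm,hit(px,h))
L,Rr=hit((185.5,200.7),.018),hit((331.5,201.7),.018)
M=(L+Rr)/2;print('mid',M,np.linalg.norm(L-Rr)/2)
peg=O+M[0]*u+M[1]*l;print('peg',peg,'tip px',proj(c,peg+.018*n),'root px',proj(c,peg))
T=Rm(s['eef_rot']);tc=np.array(s['tcp_pos'])
print('ring px pred',proj(c,tc+T@np.array([.04,0,-.0016])))
P=hpose(peg,.028);move(P,hang);move(hpose(peg,.028,.03),hang);move(hpose(peg,.003),hang)
E
python3 m.py
```

```text
L [0.0006 0.0616]
R [-0.0004 -0.0617]
M? [ 0.0109 -0.0013]
M? [ 0.0051 -0.0013]
mid [ 0.0001 -0.    ] 0.06164381594498598
peg [ 0.6127 -0.039   0.0857] tip px [258.4586 201.2299] root px [258.5542 194.2648]
ring px pred [257.7156 175.9157]
travel [-0.0875  0.0008  0.1401] dr [-0.0008  0.0024 -0.0002] mm 82.58347152809748 deg 0.919862768191299
travel [-0.0583  0.0005  0.0877] dr [-0.0008  0.0024 -0.0002] mm 52.642339400371576 deg 0.919862768191299
travel [-0.0868  0.001   0.1901] dr [-0.0008  0.0024 -0.0002] mm 104.46623983946515 deg 0.919862768191299
```

Emit:
jog_arm(
  travel=[
    [-0.03,0,0.045],
    [-0.058,0,0.088],
    [-0.058,0,0.088],
    [-0.073,0,0.115],
    [-0.0875,0.001,0.14],
    [-0.0875,0.001,0.14],
    [-0.0875,0.001,0.14],
    [-0.0875,0.001,0.14],
    [-0.0875,0.001,0.14],
    [-0.0875,0.001,0.14],
  ],
  dr=[
    [-0.0008,0.0024,0],
    [-0.0008,0.0024,0],
    [-0.0008,0.0024,0],
    [-0.0008,0.0024,0],
    [-0.0008,0.0024,0],
    [-0.0008,0.0024,0],
    [-0.0008,0.0024,0],
    [-0.0008,0.0024,0],
    [-0.0008,0.0024,0],
    [-0.0008,0.0024,0],
  ],
  claw=[0,0,0,0,0,0,0,0,0,0],
)

```text
time_s: 16.85
tcp_pos: [0.5782, -0.0389, 0.1321]
eef_rot: [-179.2, -25.9, -6.0]
contact_force: [0.2, 0.1, -1.9]
gripper_width: 0.014
gripper_force: 35.0
```

```bash
cat > p.py <<'E'
from h import *
np.set_printoptions(precision=4,suppress=True)
s=r.get_state();c=cam('wrist');save(c,'w5');peg=np.array([.6127,-.039,.0857])
print(s['time_s'],s['tcp_pos'],s['eef_rot'],s['contact_force'],s['gripper_force'],r.get_state()['tcp_pos'])
for d in r.tip_of('ring_spanner_ring','wrist')[:1]: print(d['conf'],d['at'])
T=Rm(s['eef_rot']);print('ring pred',proj(c,s['tcp_pos']+T@np.array([.04,0,-.0016])),'peg tip px',proj(c,peg+.018*n),'root',proj(c,peg))
move(hpose(peg,.003),hang)
x=c['pixels'][100:260,160:360];cv2.imwrite('pics/w5c.png',cv2.resize(x,None,fx=3,fy=3,interpolation=cv2.INTER_CUBIC)[:,:,::-1])
E
python3 p.py
```

```text
16.85 [ 0.5782 -0.0389  0.1321] [-179.1761  -25.9162   -6.0302] [ 0.2134  0.1013 -1.9416] 34.9829238653183 [ 0.5782 -0.0389  0.1321]
0.76 [255.3, 177.2]
ring pred [257.7421 175.8595] peg tip px [253.7446 203.8467] root [254.4238 194.0839]
travel [-0.059  -0.0055  0.1104] dr [-0.0022  0.0114 -0.0002] mm 62.627704556485824 deg 4.175251937949735
```

View pics/w5c.png

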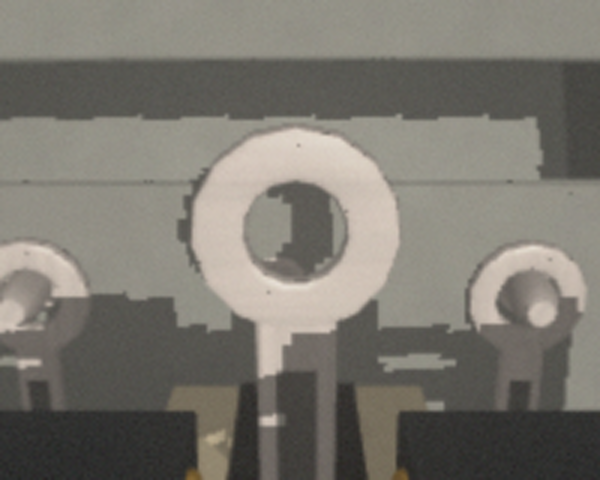

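The crop shows the ring at (295,230), still short of the peg. The arm has also lost tilt (pitch -26), so it has probably hit a joint limit.

```bash
python3 -c "
from h import *
s=r.get_state();print(np.round(s['joints'],1),np.round(s['qd'],2))"
```

```text
[  9.1   3.3 -58.2  61.5  -6.5  15.1] [-0.08  0.19  0.01 -0.03  0.06  0.06]
```

```bash
cat >> h.py <<'E'
PEG=np.array([.6127,-.039,.0857])
def tp(t,h,up=0,dx=.04):
    t=np.radians(t);ut=e*np.cos(t)+Z*np.sin(t);nt=-e*np.sin(t)+Z*np.cos(t)
    return PEG+n*h+Z*up-dx*ut+nt*.0014, np.stack([ut,-l,-nt],1)
E
python3 -c "
from h import *
move(*tp(18,.028,.04))"
```

```text
travel [-0.0265 -0.0074 -0.0282] dr [-0.0022 -0.022   0.0001] mm 19.682644934918 deg 7.945353102550315
```

Emit:
jog_arm(
  travel=[
    [0,0,-0.03],
    [-0.01,-0.003,-0.03],
    [-0.0265,-0.0074,-0.028],
    [-0.0265,-0.0074,-0.028],
    [-0.0265,-0.0074,-0.028],
    [-0.0265,-0.0074,-0.028],
    [-0.0265,-0.0074,-0.028],
    [-0.0265,-0.0074,-0.028],
    [-0.0265,-0.0074,-0.028],
    [-0.0265,-0.0074,-0.028],
  ],
  dr=[
    [-0.0022,-0.022,0],
    [-0.0022,-0.022,0],
    [-0.0022,-0.022,0],
    [-0.0022,-0.022,0],
    [-0.0022,-0.022,0],
    [-0.0022,-0.022,0],
    [-0.0022,-0.022,0],
    [-0.0022,-0.022,0],
    [-0.0022,-0.022,0],
    [-0.0022,-0.022,0],
  ],
  claw=[0,0,0,0,0,0,0,0,0,0],
)

```text
time_s: 18.2
tcp_pos: [0.5606, -0.0337, 0.1387]
eef_rot: [-180.0, -18.0, -6.0]
contact_force: [-0.3, 1.0, -0.8]
gripper_width: 0.014
gripper_force: 35.0
```

```bash
cat > q.py <<'E'
from h import *
np.set_printoptions(precision=4,suppress=True)
s=r.get_state();print(s['time_s'],s['tcp_pos'],s['eef_rot'],np.round(s['joints'],1),np.round(s['contact_force'],1),s['gripper_force'])
for a in [(18,.028,.04),(18,.028,0),(18,.016,0),(18,.007,0)]: move(*tp(*a))
E
python3 q.py
```

```text
18.2 [ 0.5606 -0.0337  0.1387] [-179.999   -17.975    -5.9871] [ 21.5   4.6 -42.6  17.7 -27.9  48. ] [-0.3  1.  -0.8] 34.98303830623627
travel [ 0.     -0.0003 -0.0004] dr [-0.      0.0001  0.    ] mm 0.2543866125938539 deg 0.028253573564212913
travel [-0.0247 -0.0003  0.0757] dr [-0.      0.0001  0.    ] mm 39.819217978686495 deg 0.028253573564212913
travel [-0.0197 -0.0003  0.0992] dr [-0.      0.0001  0.    ] mm 50.56154806412939 deg 0.028253573564212913
travel [-0.0159 -0.0003  0.1168] dr [-0.      0.0001  0.    ] mm 58.93756733439724 deg 0.028253573564212913
```

Emit:
jog_arm(
  travel=[
    [-0.012,0,0.038],
    [-0.0247,0,0.0757],
    [-0.0247,0,0.0757],
    [-0.023,0,0.083],
    [-0.0215,0,0.091],
    [-0.0197,0,0.099],
    [-0.0185,0,0.105],
    [-0.017,0,0.111],
    [-0.016,0,0.116],
    [-0.016,0,0.116],
  ],
  dr=[
    [0,0,0],
    [0,0,0],
    [0,0,0],
    [0,0,0],
    [0,0,0],
    [0,0,0],
    [0,0,0],
    [0,0,0],
    [0,0,0],
    [0,0,0],
  ],
  claw=[0,0,0,0,0,0,0,0,0,0],
)

```text
time_s: 19.45
tcp_pos: [0.5707, -0.0347, 0.0809]
eef_rot: [180.0, -18.0, -6.0]
contact_force: [0.3, 0.8, -0.5]
gripper_width: 0.0141
gripper_force: 35.0
```

```bash
cat >> q.py <<'E'
c=cam('wrist');x=c['pixels'][100:260,160:360];cv2.imwrite('pics/w6c.png',cv2.resize(x,None,fx=3,fy=3,interpolation=cv2.INTER_CUBIC)[:,:,::-1])
E
python3 q.py
```

```text
19.45 [ 0.5707 -0.0347  0.0809] [179.9911 -17.9528  -5.9769] [ 19.2  10.2 -48.4  27.  -16.8  39.9] [ 0.3  0.8 -0.5] 34.98294174671173
travel [ 0.0162 -0.0003 -0.1168] dr [0.     0.0001 0.0001] mm 58.97015268888477 deg 0.05209056455243213
travel [-0.0084 -0.0003 -0.0407] dr [0.     0.0001 0.0001] mm 20.788895711746843 deg 0.05209056455243213
travel [-0.0034 -0.0003 -0.0172] dr [0.     0.0001 0.0001] mm 8.790510007394001 deg 0.05209056455243213
travel [ 0.0003 -0.0003  0.0004] dr [0.     0.0001 0.0001] mm 0.2931060341398414 deg 0.05209056455243213
```

View pics/w6c.png

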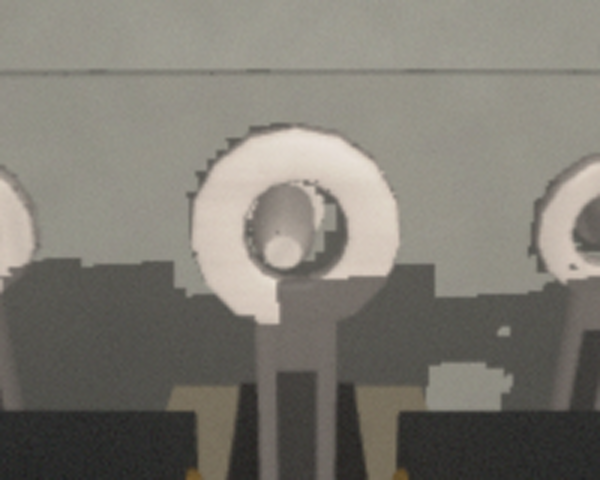

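The peg stands through the ring (peg at (285,225) in the crop) and the force is nil. I release and retreat.

Emit:
jog_arm(
  travel=[
    [0,0,0],
    [0,0,0],
    [0,0,0],
    [0,0,0],
    [0,0,-0.03],
    [0,0,-0.08],
    [0,0,-0.15],
    [0.05,0,-0.22],
    [0.05,0,-0.22],
    [0.05,0,-0.22],
  ],
  dr=[
    [0,0,0],
    [0,0,0],
    [0,0,0],
    [0,0,0],
    [0,0,0],
    [0,0,0],
    [0,0,0],
    [0,-0.025,0],
    [0,-0.05,0],
    [0,-0.05,0],
  ],
  claw=[0.3,0.3,0.3,0.3,0.3,0.3,0.3,0.3,0.3,0.3],
)

```text
time_s: 20.75
tcp_pos: [0.5645, -0.033, 0.1943]
eef_rot: [-179.9, 0.0, -6.0]
contact_force: [-0.2, 1.0, -1.1]
gripper_width: 0.0262
gripper_force: 0.0
```

```bash
cat > s.py <<'E'
from h import *
np.set_printoptions(precision=4,suppress=True)
s=r.get_state();print(s['time_s'],s['tcp_pos'],s['eef_rot'],np.round(s['joints'],1),s['gripper_width'])
c=cam('wrist');save(c,'w7')
for t in ['catch_pad','ring_spanner_ring','middle_peg','left_peg','hung_left_ring']:
    for d in r.tip_of(t,'wrist')[:1]: print(t,round(d['conf'],2),np.array(d['at']).round(1),at_depth(c,d['at'],1),at_z(c,d['at'],.094))
for d in r.regions_of('catch_pad','wrist')[:1]: print(d['conf'],d['extent'])
print('pad px for guess',proj(c,[.638,.101,.094]),'root',proj(c,PEG))
E
python3 s.py
```

```text
20.75 [ 0.5645 -0.033   0.1943] [-179.9331    0.0456   -6.0209] [ 16.4  11.7 -16.   -0.1 -62.3  67.6] 0.026235362572492937
catch_pad 0.91 [ 95.4 125.2] [0.6371 0.0993 0.0946] [0.637  0.0996 0.094 ]
ring_spanner_ring 0.27 [ 90.8 127. ] [0.636  0.1038 0.0944] [0.636 0.104 0.094]
middle_peg 0.98 [256.7 134. ] [ 0.6142 -0.0369  0.0935] [ 0.6143 -0.0369  0.094 ]
left_peg 0.97 [182.8 136.8] [0.6191 0.0255 0.097 ] [0.6188 0.0263 0.094 ]
hung_left_ring 0.93 [186.5 141.1] [0.6155 0.0222 0.1001] [0.6148 0.0237 0.094 ]
0.67 [64.4, 82.1, 114.1, 143.9]
pad px for guess [ 93.5563 124.2705] root [259.3499 134.4171]
```

View pics/w7.png

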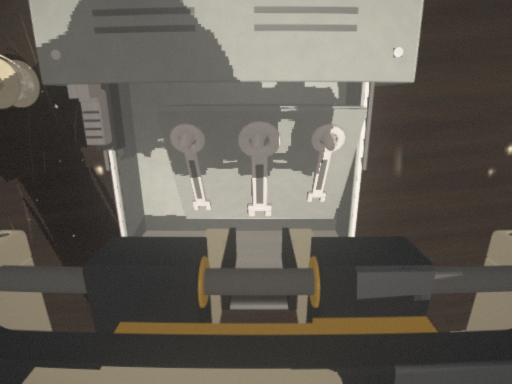

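The wrist picture shows the spanner hanging flat with its ring at (258,138) and jaw at (260,210), between the two smaller ones. The catch pad is at about (96,122), raised. I go above the pad.

```bash
python3 -c "
from h import *
for z in (.15,.105,.083): move([.635,.1003,z],down(-96))"
```

```text
travel [ 0.1222 -0.2823  0.0866] dr [ 1.000e-04 -0.000e+00  2.501e-01] mm 159.7869750187811 deg 90.04635810930864
travel [ 0.1222 -0.2823  0.1766] dr [ 1.000e-04 -0.000e+00  2.501e-01] mm 177.3643279333593 deg 90.04635810930864
travel [ 0.1222 -0.2823  0.2206] dr [ 1.000e-04 -0.000e+00  2.501e-01] mm 189.28648015778398 deg 90.04635810930864
```

Emit:
jog_arm(
  travel=[
    [0.03,-0.07,0],
    [0.06,-0.14,0],
    [0.09,-0.21,0],
    [0.122,-0.282,0],
    [0.122,-0.282,0],
    [0.122,-0.282,0],
    [0.122,-0.282,0.03],
    [0.122,-0.282,0.06],
    [0.122,-0.282,0.08],
    [0.122,-0.282,0.1],
  ],
  dr=[
    [0,0,0.028],
    [0,0,0.056],
    [0,0,0.084],
    [0,0,0.112],
    [0,0,0.14],
    [0,0,0.168],
    [0,0,0.196],
    [0,0,0.224],
    [0,0,0.25],
    [0,0,0.25],
  ],
  claw=[0,0,0,0,0,0,0,0,0,0],
)

```text
time_s: 22.35
tcp_pos: [0.6355, 0.1003, 0.1433]
eef_rot: [-180.0, 0.0, -95.9]
contact_force: [-0.4, -0.7, 0.2]
gripper_width: 0.0006
gripper_force: 0.0
```

```bash
cat > t.py <<'E'
from h import *
s=r.get_state();print(s['time_s'],np.round(s['tcp_pos'],4),np.round(s['eef_rot'],1),np.round(s['contact_force'],1),s['gripper_width'])
for z in (.097,.083): move([.635,.1003,z],down(-96))
E
python3 t.py
```

```text
22.35 [0.6355 0.1003 0.1433] [-180.     0.   -95.9] [-0.4 -0.7  0.2] 0.0005663293641815568
travel [0.0001 0.001  0.0926] dr [-0.      0.      0.0003] mm 46.319599351550906 deg 0.10977789627719614
travel [1.000e-04 1.000e-03 1.206e-01] dr [-0.      0.      0.0003] mm 60.319005831840684 deg 0.10977789627719614
```

Press to z ≈ 0.083.

Emit:
jog_arm(
  travel=[
    [0,0.001,0.045],
    [0,0.001,0.085],
    [0,0.001,0.095],
    [0,0.001,0.104],
    [0,0.001,0.112],
    [0,0.001,0.12],
    [0,0.001,0.121],
    [0,0.001,0.121],
    [0,0.001,0.121],
    [0,0.001,0.121],
  ],
  dr=[
    [0,0,0],
    [0,0,0],
    [0,0,0],
    [0,0,0],
    [0,0,0],
    [0,0,0],
    [0,0,0],
    [0,0,0],
    [0,0,0],
    [0,0,0],
  ],
  claw=[0,0,0,0,0,0,0,0,0,0],
)

```text
time_s: 23.6
tcp_pos: [0.636, 0.1002, 0.0844]
eef_rot: [-179.9, 0.0, -95.9]
contact_force: [-3.0, -2.3, 5.2]
gripper_width: 0.0005
gripper_force: 2.7
```

Emit:
jog_arm(
  travel=[
    [0,0,0.003],
    [0,0,0.006],
    [0,0,0.006],
    [0,-0.004,0.006],
    [0,-0.008,0.006],
    [0,-0.012,0.006],
    [0,-0.016,0.006],
    [0,-0.02,0.006],
    [0,-0.02,0.006],
    [0,-0.02,0.006],
  ],
  dr=[
    [0,0,0],
    [0,0,0],
    [0,0,0],
    [0,0,0],
    [0,0,0],
    [0,0,0],
    [0,0,0],
    [0,0,0],
    [0,0,0],
    [0,0,0],
  ],
  claw=[0,0,0,0,0,0,0,0,0,0],
)

```text
time_s: 24.85
tcp_pos: [0.6465, 0.0991, 0.0817]
eef_rot: [-179.9, 0.0, -95.9]
contact_force: [-0.9, -1.9, 6.6]
gripper_width: 0.0003
gripper_force: 3.1
```

```bash
cat > v.py <<'E'
from h import *
s=r.get_state();print(s['time_s'],np.round(s['tcp_pos'],4),np.round(s['contact_force'],1))
for nm in ['scene','top']:
    c=cam(nm)
    v,w=np.nonzero(c['range_z']>0)
    p=cv2.undistortPoints(np.stack([w,v],1)[:,None].astype(float),c['K'],np.array(c['dist_coeffs'],float))[:,0]
    P=(np.c_[p[:,0],-p[:,1],-np.ones(len(p))]*c['range_z'][v,w][:,None])@c['T'][:3,:3].T+c['T'][:3,3]
    H=np.array([.608,-.012,0]);a=-(P-H)@e;b=(P-H)@l
    # travel of bar: points near bar height out front
    m=(abs(b)<.05)&(P[:,2]>.083)&(P[:,2]<.098)&(a>-.03)&(a<.2)
    print(nm,'bar travel hist',[ (round(k*1000),int(q)) for k,q in zip(np.arange(-.03,.2,.004),np.histogram(a[m],np.arange(-.03,.204,.004))[0]) if q>8])
    for d in r.tip_of('tray_handle',nm)[:1]: q=at_z(c,d['at'],.09);print('tip travel',-(q-H)@e,d['conf'])
E
python3 v.py
```

```text
24.85 [0.6465 0.0991 0.0817] [-0.9 -1.9  6.6]
scene bar travel hist [(-30, 13), (-26, 21), (-22, 14), (-18, 18), (-14, 18), (-10, 16), (110, 134), (154, 32), (158, 78), (162, 23)]
tip travel 0.15215558242349592 0.87
top bar travel hist [(-30, 43), (-26, 41), (-22, 43), (-18, 27), (-14, 25), (-10, 17), (-6, 9), (150, 29), (154, 45), (158, 39)]
tip travel 0.16138750224616158 0.85
```

The tray has come in to about 0.157 with the catch held under the rail. I lift off and go above the bar.

```bash
python3 -c "
from h import *
move([.451,.0045,.19],down(-96))"
```

```text
travel [ 0.2284  0.369  -0.2174] dr [-0.0003  0.0001  0.0003] mm 242.70028210108237 deg 0.16283575611401988
```

Emit:
jog_arm(
  travel=[
    [0,0,-0.06],
    [0,0,-0.15],
    [0,0,-0.2],
    [0.06,0.1,-0.217],
    [0.12,0.2,-0.217],
    [0.18,0.29,-0.217],
    [0.228,0.369,-0.217],
    [0.228,0.369,-0.217],
    [0.228,0.369,-0.217],
    [0.228,0.369,-0.217],
  ],
  dr=[
    [0,0,0],
    [0,0,0],
    [0,0,0],
    [0,0,0],
    [0,0,0],
    [0,0,0],
    [0,0,0],
    [0,0,0],
    [0,0,0],
    [0,0,0],
  ],
  claw=[0,0,0,0,0.33,0.33,0.33,0.33,0.33,0.33],
)

```text
time_s: 26.3
tcp_pos: [0.451, 0.0056, 0.1887]
eef_rot: [-180.0, 0.0, -96.0]
contact_force: [0.4, -0.7, 1.2]
gripper_width: 0.0292
gripper_force: 0.0
```

```bash
cat > w.py <<'E'
from h import *
np.set_printoptions(precision=4,suppress=True)
s=r.get_state();print(s['time_s'],s['tcp_pos'],s['eef_rot'],s['gripper_width'])
c=cam('wrist');save(c,'w8')
for t in ['tray_handle','middle_peg','left_peg','right_peg','catch_pad']:
    for d in r.tip_of(t,'wrist')[:1]: print(t,round(d['conf'],2),np.array(d['at']).round(1),at_depth(c,d['at'],1),at_z(c,d['at'],.093))
c=cam('top')
for t in ['ring_spanner_ring','middle_peg','catch_pad','tray_handle']:
    for d in r.tip_of(t,'top')[:1]: print('top',t,round(d['conf'],2),np.array(d['at']).round(1),at_depth(c,d['at'],1))
move([.451,.0045,.074],down(-96))
E
python3 w.py; python3 v.py
```

```text
26.3 [0.451  0.0056 0.1887] [-179.9958    0.0132  -95.9502] 0.029173962717823295
tray_handle 0.56 [258.  186.2] [ 0.4505 -0.0005  0.0936] [ 0.4505 -0.0004  0.093 ]
middle_peg 0.61 [ 65.4 165.6] [ 0.6123 -0.038   0.0997] [ 0.6169 -0.0369  0.093 ]
left_peg 0.97 [ 73.7 228.3] [0.6225 0.0201 0.0991] [0.6269 0.0225 0.093 ]
right_peg 0.57 [48.9 90. ] [ 0.6074 -0.0998  0.1011] [ 0.6129 -0.1005  0.093 ]
catch_pad 0.57 [ 78.  294.9] [0.6513 0.1006 0.0851] [0.645  0.0953 0.093 ]
top ring_spanner_ring 0.56 [248.2 204.5] [ 0.6145 -0.0356  0.0971]
top middle_peg 0.96 [250.2 203.1] [ 0.619  -0.0415  0.0949]
top catch_pad 0.51 [200.5 190.3] [0.6689 0.1194 0.0007]
travel [ 0.0011 -0.002   0.2289] dr [ 0.0001 -0.      0.0001] mm 114.43592507478203 deg 0.040503285419939104
26.85 [0.4501 0.0051 0.1884] [-0.7 -0.1 -0.1]
scene bar travel hist [(-30, 36), (-26, 33), (-22, 34), (-18, 25), (-14, 33), (-10, 29), (-6, 9), (110, 128), (154, 29), (158, 65), (162, 39)]
tip travel 0.14656475934996147 0.63
top bar travel hist [(-30, 39), (-26, 48), (-22, 43), (-18, 28), (-14, 22), (-10, 15)]
```

View pics/w8.png

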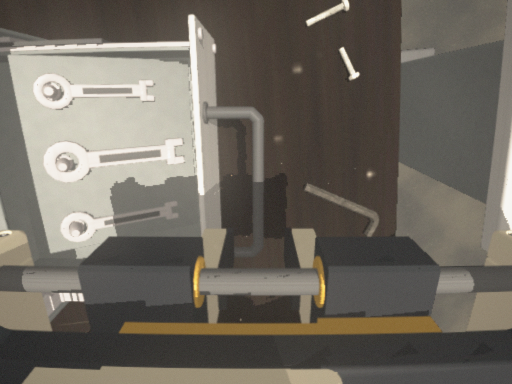

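The wrist picture shows all three spanners hanging (rings at (52,92), (66,162) and (78,227)), and the bar at (258,180) between the finger lines. The pad depth of 0.085 confirms the catch is held down. I grip the bar and push home.

Emit:
jog_arm(
  travel=[
    [0,0,0.08],
    [0,0,0.16],
    [0,0,0.21],
    [0,0,0.229],
    [0,0,0.229],
    [0,0,0.229],
    [0,0,0.229],
    [0,0,0.229],
    [0,0,0.229],
    [0,0,0.229],
  ],
  dr=[
    [0,0,0],
    [0,0,0],
    [0,0,0],
    [0,0,0],
    [0,0,0],
    [0,0,0],
    [0,0,0],
    [0,0,0],
    [0,0,0],
    [0,0,0],
  ],
  claw=[0.33,0.33,0.33,0.33,0.33,0.33,0,0,0,0],
  newtons=15,
)

```text
time_s: 28.3
tcp_pos: [0.451, 0.0053, 0.0746]
eef_rot: [-179.9, 0.0, -96.0]
contact_force: [1.1, -1.2, 3.3]
gripper_width: 0.009
gripper_force: 15.0
```

```bash
python3 -c "
from h import *
s=r.get_state();print(s['time_s'],s['tcp_pos'],s['contact_force'],s['gripper_width'],s['gripper_force'])
move([.608,-.0100,.074],down(-96))"
```

```text
28.3 [0.45095291 0.00533613 0.07456089] [ 1.06214856 -1.20477512  3.26422975] 0.009003251167428108 14.998195320367813
travel [-0.0021 -0.3156  0.0015] dr [-0.0002  0.0001  0.0001] mm 157.79511775236318 deg 0.08751026346787813
```

Emit:
jog_arm(
  travel=[
    [0,-0.015,0],
    [0,-0.045,0],
    [0,-0.08,0],
    [0,-0.115,0],
    [0,-0.15,0],
    [0,-0.185,0],
    [0,-0.22,0],
    [0,-0.25,0],
    [0,-0.27,0],
    [0,-0.28,0],
  ],
  dr=[
    [0,0,0],
    [0,0,0],
    [0,0,0],
    [0,0,0],
    [0,0,0],
    [0,0,0],
    [0,0,0],
    [0,0,0],
    [0,0,0],
    [0,0,0],
  ],
  claw=[0,0,0,0,0,0,0,0,0,0],
)

```text
time_s: 29.55
tcp_pos: [0.5893, -0.009, 0.0745]
eef_rot: [179.9, 0.0, -96.0]
contact_force: [-3.9, 4.1, 10.9]
gripper_width: 0.0096
gripper_force: 15.0
```

Emit:
jog_arm(
  travel=[
    [0,-0.006,0],
    [0,-0.012,0],
    [0,-0.018,0],
    [0,-0.024,0],
    [0,-0.03,0],
    [0,-0.034,0],
    [0,-0.038,0],
    [0,-0.041,0],
    [0,-0.041,0],
    [0,-0.041,0],
  ],
  dr=[
    [0,0,0],
    [0,0,0],
    [0,0,0],
    [0,0,0],
    [0,0,0],
    [0,0,0],
    [0,0,0],
    [0,0,0],
    [0,0,0],
    [0,0,0],
  ],
  claw=[0,0,0,0,0,0,0,0,0,0],
)

```text
time_s: 30.8
tcp_pos: [0.6089, -0.0111, 0.0745]
eef_rot: [179.9, 0.0, -96.0]
contact_force: [-6.2, 2.9, 10.7]
gripper_width: 0.0094
gripper_force: 15.0
```

Emit:
jog_arm(
  travel=[
    [0,-0.002,0],
    [0,-0.004,0],
    [0,-0.006,0],
    [0,-0.008,0],
    [0,-0.008,0],
    [0,-0.008,0],
    [0,-0.008,0],
    [0,-0.008,0],
    [0,-0.008,0],
    [0,-0.008,0],
  ],
  dr=[
    [0,0,0],
    [0,0,0],
    [0,0,0],
    [0,0,0],
    [0,0,0],
    [0,0,0],
    [0,0,0],
    [0,0,0],
    [0,0,0],
    [0,0,0],
  ],
  claw=[0,0,0,0,0,0,0,0,0,0],
)

```text
time_s: 32.05
tcp_pos: [0.6089, -0.0113, 0.0742]
eef_rot: [179.5, -0.0, -96.0]
contact_force: [-19.4, 9.0, 21.0]
gripper_width: 0.0093
gripper_force: 15.0
```

Hard stop: the tray is home. I release without dragging, retreat and check.

Emit:
jog_arm(
  travel=[
    [0,0.008,0],
    [0,0.008,0],
    [0,0.008,0],
    [0,0.008,0],
    [0,0.008,-0.08],
    [0,0.008,-0.18],
    [0,0.1,-0.26],
    [0,0.2,-0.26],
    [0,0.25,-0.26],
    [0,0.25,-0.26],
  ],
  dr=[
    [0,0,0],
    [0,0,0],
    [0,0,0],
    [0,0,0],
    [0,0,0],
    [0,0,0],
    [0,0,0],
    [0,0,0],
    [0,0,0],
    [0,0,0],
  ],
  claw=[0.33,0.33,0.33,0.33,0.33,0.33,0.33,0.33,0.33,0.33],
)

```text
time_s: 33.3
tcp_pos: [0.4882, 0.001, 0.2047]
eef_rot: [-180.0, 0.1, -95.9]
contact_force: [0.2, 0.8, 0.3]
gripper_width: 0.029
gripper_force: 0.0
```

```bash
python3 v.py; python3 c.py; python3 -c "
from h import *
c=cam('scene');save(c,'scene9')"
```

```text
33.3 [0.4882 0.001  0.2047] [0.2 0.8 0.3]
scene bar travel hist [(-2, 32), (2, 77)]
tip travel -0.009623396099213453 0.59
top bar travel hist [(-6, 35), (-2, 22)]
tip travel 0.004534849522632779 0.95
scene bar 206 [ 0.61   -0.0136  0.089 ] [[ 0.5983 -0.0812  0.0835]
 [ 0.6337  0.0541  0.0926]]
front x=0.1085 y+0.6545 yaw -6.191503336506627 1582 y -0.14987495617504132 0.11619126112464123
top 3567 0.12563668176398818 ((0.7949468493461609, 0.022391483187675476), (0.3854850232601166, 0.2692866325378418), 83.45085906982422)
top bar 135 [ 0.6142 -0.0275  0.0922] [[ 0.5992 -0.0833  0.0875]
 [ 0.6334  0.0527  0.0973]]
front x=0.1032 y+0.6550 yaw -5.8899115795709625 299 y -0.14956594959226788 0.11448263508456169
top 6389 0.1270092356315451 ((0.8209402561187744, 0.01976117491722107), (0.381759911775589, 0.31613993644714355), 83.82368469238281)
```

View pics/scene9.png

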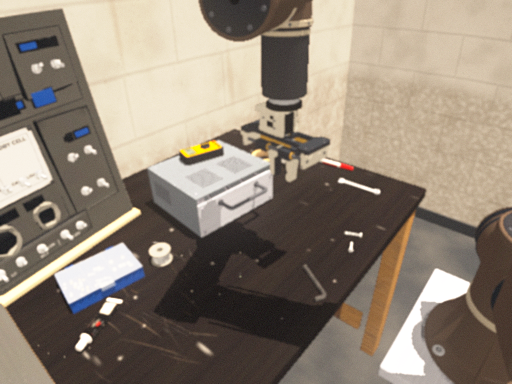

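The picture shows the tray closed (front panel at (235,205)), matching its starting position (front plane 0.6545). The loose spanner is gone from the bench and the robot is clear, so I hand in.

```bash
python3 -c "
from plant import r
print(r.close_job())"
```

```text
the job is handed in; nothing more can be done
None
```

I hung the ring spanner on the middle peg, released the catch, pushed the tray fully home and handed the job in at about 34 s. All three spanners were on their pegs when last seen, just before the tray was pushed in.

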